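Rock the cap spigots, pull the worn ones

ROBOT

A 6-joint arm with a two-finger parallel gripper is mounted at the origin on a cart in front of the work surface, level with it; the furniture and walls round the work are solid. World frame = base frame: x ahead of the robot, y to its left, z up, the work surface at z = 0. Lengths are in mm, angles in rad, forces in N, time in s.
With the tool pointing down it reaches from about 350 to 875 mm from the base axis. Payload 4.2 kg.
Tool frame: the origin (TCP) lies at the very end of the fingers, on their centre line; the grasp point (between the pads) lies 19 mm behind it; z points along the fingers, y is the direction in which the jaws open and shut (so a half turn about z gives the same grasp; the last joint's range is limited). The gripper opens to 85 mm and grips with 20 to 120 N. Pads are 22 mm wide; open, the fingers measure 114 mm over their backs; the gripper's body (76 mm by 85 mm) begins 54 mm behind the grasp point. The pads swing forward as they close: fully open they stand 13 mm farther back than shut.
Start: joints at [1.479, 0.385, 0.008, 0, -1.194, -0.259], TCP at [214.748, 586.926, 231.312] pointing down, gripper open.
Joint ranges: [-3.14, 3.14], [-1.21, 2.06], [-1.07, 1.41], [-3.16, 2.05], [-2.99, -0.16], [-3.1, 3.1]. Speed limits (rad/s): [2.79, 2.79, 3.14, 3.14, 3.14, 3.14].

INTERFACE

Orientations are given as [roll, pitch, yaw] about the fixed x, y, z axes, in that order (R = Rz(yaw) Ry(pitch) Rx(roll)).
In Python, from cell import robot gives the robot as it stands.
- The arm moves only by the tool step_arm, never from a script. Its argument "increments" is a list that holds one entry, the list of rows, each a list of 4 numbers: the shift along the world's x, y, z in m, then the turn about the world's z in degrees. In form: [[[tx, ty, tz, twist], ...]]. A call has exactly 8 rows; each row is the pose to reach, as a shift and turn from the pose commanded when the call began; what a row does not reach only later rows make up. A row lasts 1/10 s, in which the tool goes at most 50 mm and 8.59 degrees, less where a joint would pass 70% of its speed; a pose out of reach is approached as far as the arm can. A call with a gripper value outside its range is refused whole. "fingers" is the opening, from -1 (shut) to 1 (fully open), set as the call begins (left out, the last holds). The fingers move at their own pace and stop on an object; "force" is the grip in N (left out, the last holds). Time passes only in rows, so rows that repeat a pose let the fingers close, or fill a call up. It gives the time, the measured TCP pose, the force and the opening at its end, in the units of the state.
- robot.read_state(): the state, without advancing time (a new reading comes with each control period).
- robot.grab_frame(name): name is "scene" or "top" or "wrist"; returns a dict with "img" (420x560x3 uint8, blue, green, red), "fx", "fy", "cx", "cy" (pixels), "k1" (the pictures are not rectified: a ray, as slopes to the right and down, at radius r is drawn at 1 + k1 r^2 times it, then the intrinsics apply), "cam_to_world" (4x4, takes a point from camera to world coordinates). Camera axes: x right, y down, z forward; pixel columns grow to the right and rows downward; lengths in mm; the calibration is good to about 2 mm. A picture is of the moment at which its call begins. There is no depth.
- robot.close_job(): hands the job in, once; it reports no verdict.
The state is a dict: "clock": time; "q": joint angles; "joint_vel": joint speeds; "effort": joint torques, N m; "eef_pos": TCP position; "eef_rot": TCP orientation; "force": force on the tool from outside, world axes, zero at the start; "moment": the same for the moment, N m; "grip_width": finger opening in mm.
Only numpy, scipy, OpenCV 4.12 (cv2) and the standard library are available. Lean on these libraries where they do the work, as an engineer would, in place of code of your own. Each camera call takes 0.05 s, during which the arm holds its last target.

TASK

Check the four cap spigots in the nest block for play: take each by its head and rock it gently from side to side, never forcing it. Two of them are worn and rattle in their sockets: draw those two out and put both down, without dropping them, in the steel tray on the brown side stand. Leave the two tight spigots fully seated, without ever pulling them out, and do not disturb the other things.

Things in the scene. Friction and masses are not known exactly. Their poses are not given: they have to be found in the camera images.
- nest_top (a point): centre of the top of the nest block: aluminium, 128 x 128 mm, 42 mm high, fixed to the bench; x and y along its edges, a dark clamp ear on its -x and +x sides. Four sockets, 18 mm wide and 34 mm deep, lie at x = +-35 mm, y = +-35 mm from this point, each holding a spigot
- head_1 (a point): point of the nest block where the head of the first spigot stands at the start: on the axis of the socket at x = -35, y = +35 mm, 22 mm above the block's top. A spigot is a loose steel turned part of 0.1 to 0.15 kg: round head 20 mm across, 38 mm high, flat top 20 mm above this point (grip it, any yaw); flange 30 mm across, 4 mm thick, resting on the block; below it a hidden shank 30 mm long
- head_2 (a point): the same for the second spigot, socket at x = -35, y = -35 mm. The four spigots look alike from outside and two, in any of the sockets, are worn. A sound one's shank is 17 mm thick: held upright, it shifts sideways about 1 mm in all from stop to stop, then bears hard. A worn one's is 12 mm thick: it shifts about 6 mm from stop to stop with hardly any force
- head_3 (a point): the same for the third spigot, socket at x = +35, y = +35 mm. Nothing but its weight and the socket holds a spigot. Rock it with moderate force only: 5 to 10 N on the hand is ample. These four points stay with the block; where a spigot goes once drawn is not reported
- head_4 (a point): the same for the fourth spigot, socket at x = +35, y = -35 mm
- tray_in (a point): centre of the inner floor of the rework tray: shallow open steel tray fixed on the brown side stand, left of the big pale sack of black caps; outside 150 mm (its x) by 96 mm (its y), walls 3 mm thick, rim 30 mm and inner floor 3 mm above the stand, which is level with the bench. The sack lies between block and tray: pass at least 150 mm above the bench with whatever hangs lowest
- ink_jar_white: white ink pot 54 mm wide, 55 mm high, on the side stand behind the tray; a bystander to be left alone; origin at the centre of its underside
- hardener: small blue and white pot 38 mm wide, 66 mm high, on the side stand in front of the tray; a bystander to be left alone; origin at the centre of its underside
- tape_masking: roll of beige masking tape lying flat, 70 mm wide, 25 mm high, on the bench behind the block; a bystander to be left alone; origin at the centre of its underside
- hex_key: dark L-shaped hex key 47 x 76 x 5 mm, on the bench in front of the block; a bystander to be left alone; origin at the centre of its underside
- marker_black: black-capped marker pen 128 mm long, 15 mm high, on the bench to the right of the block; a bystander to be left alone; origin at the centre of its underside

How it is judged (in metres and radians):
At the end, for the whole second after the job is handed in: Both worn spigots lie or stand at rest within the steel tray (head point inside its walls and less than 65 mm above the bench level); both sound spigots stand upright within 0.06 rad and fully seated in the nest block (flange within 2.5 mm of its top) (x of worn_1_head in the frame of tray_in between -0.072 and 0.072 m and y of worn_1_head in the frame of tray_in between -0.045 and 0.045 m and height (world z) of each of worn_1_head, worn_2_head below 0.065 m and linear speed of each of worn_1, worn_2 below 0.03 m/s and x of worn_2_head in the frame of tray_in between -0.072 and 0.072 m and y of worn_2_head in the frame of tray_in between -0.045 and 0.045 m and z of sound_1_head in the frame of nest_top between 0.0195 and 0.0245 m and angle between each of sound_1_head, sound_2_head's own z axis and vertical below 0.06 rad and z of sound_2_head in the frame of nest_top between 0.0195 and 0.0245 m); the robot touches nothing.
It fails at once if a spigot is dropped: it falls at over 1.2 m/s with nothing holding it ((linear speed of worn_1 above 1.2 m/s and contact force between the fingers and worn_1 below 0.1 N) or (linear speed of worn_2 above 1.2 m/s and contact force between the fingers and worn_2 below 0.1 N)).
It fails at once if a sound spigot is drawn more than 8 mm out of its socket (z of any of sound_1_head, sound_2_head in the frame of nest_top above 0.03 m).
It fails at once if a spigot is forced against the nest block with more than 30 N (contact force between any of sound_1, sound_2, worn_1, worn_2 and nest above 30 N).
It fails at once if a bystander is pushed more than 25 mm (distance of any of ink_jar_white, hardener, tape_masking, hex_key, marker_black from where it was at the start of the episode above 0.025 m).
It also fails if it takes over 72 s, if anything falls off the work surface, if the arm or the gripper's body presses on something with over 40 N, if the wrist force passes 120 N, or if a joint passes its speed limit or range.

## Working session

There is one attempt and no reset: what is moved stays moved. The work goes in short steps, Python scripts to look and compute and a tool call to move; the robot and the scene stay as the last step left them, time stands still between calls to the robot, and variables do not carry over. Pictures are saved under pics/ and viewed, and the job is handed in when it is done.

Besides the shell and the picture viewer there is one more tool, called after "Call:" by a JSON object that holds its "fn" and its "kwargs". step_arm: Moves the arm, as the interface text tells. Its arguments: {"type":"object","properties":{"increments":{"type":"array","items":{"type":"array","items":{"type":"array","items":{"type":"number"}}}},"fingers":{"type":"number"},"force":{"type":"number"}},"required":["increments"]}

```bash
ls; mkdir -p pics; cat > h.py <<'E'
import numpy as np, cv2
from cell import robot
np.set_printoptions(precision=4,suppress=True)
def save(f,name): cv2.imwrite('pics/'+name+'.png',f['img'])
def ray(f,u,v):
    xd=(u-f['cx'])/f['fx']; yd=(v-f['cy'])/f['fy']
    x,y=xd,yd
    for _ in range(30):
        s=1+f['k1']*(x*x+y*y); x,y=xd/s,yd/s
    T=np.array(f['cam_to_world']); d=T[:3,:3]@np.array([x,y,1.]); return T[:3,3],d/np.linalg.norm(d)
def onz(f,u,v,z):
    o,d=ray(f,u,v); return o+d*(z-o[2])/d[2]
def tri(f1,p1,f2,p2):
    o1,d1=ray(f1,*p1);o2,d2=ray(f2,*p2)
    A=np.stack([d1,-d2],1); s=np.linalg.lstsq(A,o2-o1,rcond=None)[0]
    a=o1+d1*s[0];b=o2+d2*s[1]; return (a+b)/2,np.linalg.norm(a-b)
def proj(f,P):
    T=np.array(f['cam_to_world']); c=T[:3,:3].T@(np.array(P)-T[:3,3]); x,y=c[0]/c[2],c[1]/c[2]
    s=1+f['k1']*(x*x+y*y); return np.array([f['fx']*x*s+f['cx'],f['fy']*y*s+f['cy']])
E
cat > a.py <<'E'
from h import *
import pickle
for n in ['scene','top','wrist']:
    f=robot.grab_frame(n); save(f,n+'0'); pickle.dump(f,open(n+'0.pkl','wb'))
    print(n,f['fx'],f['cx'],f['cy'],f['k1'],np.array(f['cam_to_world']))
print(robot.read_state())
E
python3 a.py
```

```text
pics
scene 434.8517952588737 279.94533537545027 207.26335939514098 -0.07445521605955904 [[   0.7806   -0.3549    0.5145  -86.0324]
 [  -0.6247   -0.4159    0.6609 -834.8321]
 [  -0.0205   -0.8373   -0.5463  731.9288]
 [   0.        0.        0.        1.    ]]
top 487.54342117065835 281.97297222308737 207.30981404817908 -0.00652214658532241 [[  -0.0253   -0.994     0.1067  368.9045]
 [  -0.9996    0.0262    0.0077  -42.5841]
 [  -0.0104   -0.1065   -0.9943 1699.7807]
 [   0.        0.        0.        1.    ]]
wrist 371.71883529318933 277.0056578051355 213.5248465004082 0.03350368681346424 [[ -0.343   -0.8942  -0.2875 288.1645]
 [ -0.9393   0.3275   0.1021 560.9773]
 [  0.0029   0.3051  -0.9523 373.3067]
 [  0.       0.       0.       1.    ]]
{'clock': 0.15, 'q': array([ 1.4786,  0.3854,  0.007 , -0.0003, -1.194 , -0.2586]), 'joint_vel': array([-0.0013, -0.0012,  0.0047,  0.0039, -0.    , -0.0008]), 'effort': array([ -0.0003, -39.2679,  18.8581,   4.1886,  -0.0034,   0.    ]), 'eef_pos': array([214.6236, 586.5515, 230.4906]), 'eef_rot': array([ 3.14  , -0.0001, -0.3509]), 'force': array([0.2048, 0.5349, 0.2862]), 'moment': array([-0.0375,  0.0285,  0.006 ]), 'grip_width': 85.06470539869282}
```

View pics/scene0.png

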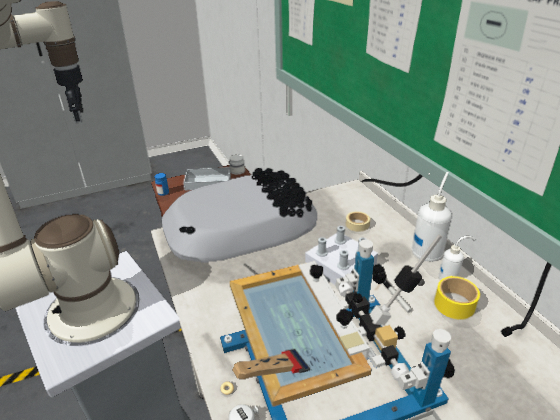

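View pics/top0.png

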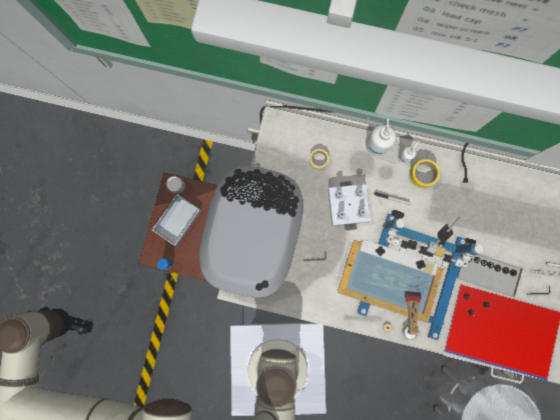

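View pics/wrist0.png

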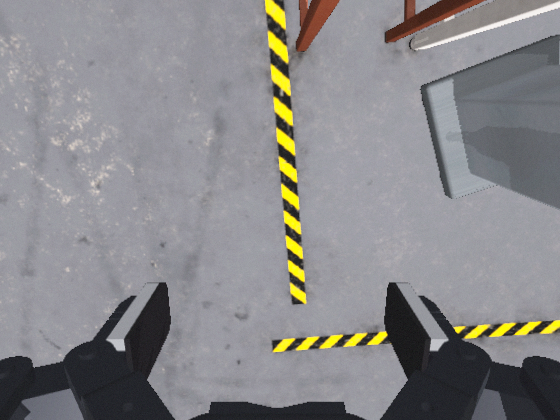

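```bash
cat > b.py <<'E'
from h import *
import pickle
t=pickle.load(open('top0.pkl','rb')); s=pickle.load(open('scene0.pkl','rb'))
cv2.imwrite('pics/topc.png',cv2.resize(t['img'][130:290,130:430],None,fx=2.6,fy=2.6,interpolation=cv2.INTER_CUBIC))
cv2.imwrite('pics/scc.png',cv2.resize(s['img'][190:330,270:430],None,fx=4.2,fy=4.2,interpolation=cv2.INTER_CUBIC))
print('block',onz(t,350,202,42),'tray',onz(t,177,219,20))
E
python3 b.py
```

```text
block [ 558.9785 -262.8254   42.    ] tray [518.1016 335.0273  20.    ]
```

View pics/topc.png

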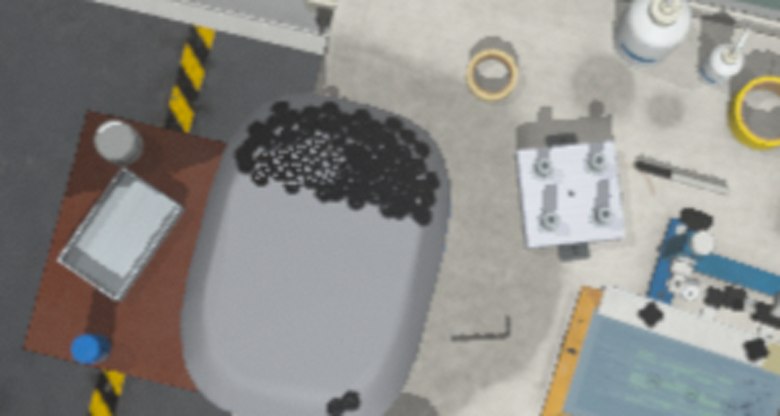

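View pics/scc.png

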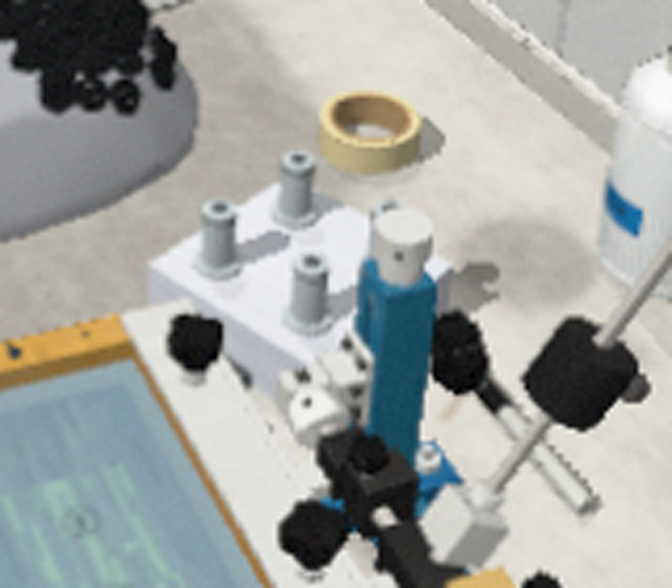

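```bash
cat > c.py <<'E'
from h import *
import pickle
t=pickle.load(open('top0.pkl','rb')); s=pickle.load(open('scene0.pkl','rb'))
T=lambda u,v:(u/2.6+130-.5,v/2.6+130-.5)
S=lambda u,v:(u/4.2+270-.5,v/4.2+190-.5)
print('post',tri(t,T(703,242),s,S(402,225)))
print('blackknob',tri(t,T(694,216),s,S(462,330)))
for n,a,b in [('near L',T(551,214),S(218,208)),('near R',T(605,208),S(312,262)),('farL',T(545,160),S(297,160)),('farR',T(598,155),S(383,212))]:
    print(n,tri(t,a,s,b),onz(t,*a,84)[:2])
print('sack edge', onz(t,*T(450,200),80), onz(t,*T(190,250),80))
for n,p in [('trayA',(124,170)),('B',(182,209)),('C',(116,300)),('D',(58,258))]: print(n,onz(t,*T(*p),30))
print('jar',onz(t,*T(118,142),55),'hard',onz(t,*T(90,348),66),'tape',onz(t,*T(493,75),25))
print(onz(t,*T(240,380),0))
E
python3 c.py
```

```text
post (array([ 473.3693, -394.5079,  189.8738]), np.float64(1.166526077540446))
blackknob (array([ 513.8646, -405.7558,  107.5638]), np.float64(3.4960587357131954))
near L (array([ 519.6917, -225.6969,   79.7252]), np.float64(7.105835048290447)) [ 522.0954 -227.4437]
near R (array([ 526.1438, -295.5216,   78.7723]), np.float64(6.134966880449757)) [ 527.9867 -296.7355]
farL (array([ 590.0492, -220.7526,   78.8286]), np.float64(6.817231679706351)) [ 591.979  -222.4118]
farR (array([ 594.3554, -288.7942,   76.7583]), np.float64(8.752090771911773)) [ 596.6447 -290.6852]
sack edge [543.9471 -99.0043  80.    ] [488.2788 236.0965  80.    ]
trayA [600.9928 331.9192  30.    ]
B [546.734  254.8979  30.    ]
C [428.4981 342.9035  30.    ]
D [485.8931 419.7439  30.    ]
jar [634.8785 334.1404  55.    ] hard [366.5463 368.1952  66.    ] tape [ 717.0786 -163.6317   25.    ]
[319.1319 184.6138   0.    ]
```

Call:
{"fn": "step_arm", "kwargs": {"increments": [[[0.037,-0.031,0.01,3],[0.075,-0.062,0.02,6],[0.112,-0.094,0.03,9],[0.15,-0.125,0.03,12],[0.187,-0.156,0.03,15],[0.225,-0.187,0.03,18],[0.262,-0.219,0.03,22],[0.29,-0.25,0.03,25]]], "fingers": 0.0, "force": 22}}

```text
clock: 0.95
eef_pos: [506.3, 335.2, 260.8]
eef_rot: [3.141, 0.0, 0.087]
force: [0.4, 1.5, 0.8]
grip_width: 42.8
```

```bash
cat > d.py <<'E'
from h import *
import pickle,sys
n=sys.argv[1]
f=robot.grab_frame('wrist'); save(f,n); f['st']=robot.read_state(); pickle.dump(f,open(n+'.pkl','wb'))
s=f['st']; print({k:s[k] for k in ['clock','eef_pos','eef_rot','force','grip_width','joint_vel']})
E
python3 d.py w1
```

```text
{'clock': 1.0, 'eef_pos': array([508.975 , 331.1385, 260.7338]), 'eef_rot': array([3.139 , 0.0004, 0.0839]), 'force': array([1.55  , 0.3436, 0.9949]), 'grip_width': 42.73680186499776, 'joint_vel': array([ 0.0752, -0.0148, -0.0219, -0.0215,  0.0077, -0.2221])}
```

View pics/w1.png

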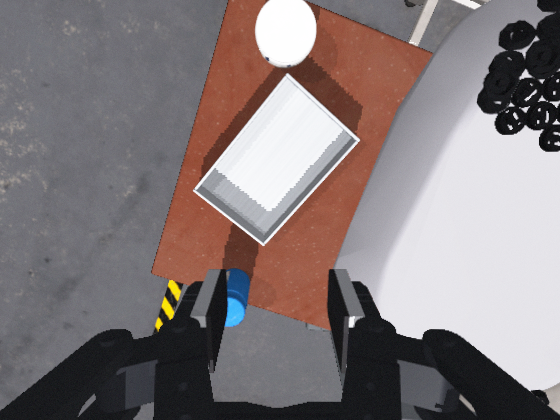

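```bash
cat > e.py <<'E'
from h import *
import pickle
f=pickle.load(open('w1.pkl','rb')); t=pickle.load(open('top0.pkl','rb'))
T=lambda u,v:(u/2.6+130-.5,v/2.6+130-.5)
W=[(288,74),(359,140),(264,244),(194,190)]; Tp=[(124,170),(182,209),(116,300),(58,258)]
P=[]
for w,p in zip(W,Tp):
    print(onz(f,*w,30), tri(f,w,t,T(*p))); P.append(onz(f,*w,30))
P=np.array(P); print('c',P.mean(0)); print([np.linalg.norm(P[i]-P[(i+1)%4]) for i in range(4)])
d=P[2]-P[1]; print('yaw',np.degrees(np.arctan2(d[1],d[0])))
E
python3 e.py
```

```text
[602.6256 333.9089  30.    ] (array([602.6673, 333.8254,  20.8748]), np.float64(0.8580818044882227))
[548.0137 257.913   30.    ] (array([547.4068, 256.2242,  22.8137]), np.float64(0.20675068616084336))
[428.9062 343.1074  30.    ] (array([428.5312, 343.1089,  29.1013]), np.float64(0.0045239537229278))
[482.6564 419.7503  30.    ] (array([485.2008, 417.5773,  39.0266]), np.float64(0.6545780482386023))
c [515.5505 338.6699  30.    ]
[np.float64(93.58330524418722), np.float64(146.43994090073218), np.float64(93.61203341886039), np.float64(147.51737267875842)]
yaw 144.42487731547047
```

Call:
{"fn": "step_arm", "kwargs": {"increments": [[[0.004,-0.05,0,0],[0.008,-0.1,0,0],[0.012,-0.15,0,0],[0.016,-0.2,0,0],[0.02,-0.249,0,0],[0.024,-0.298,0,0],[0.028,-0.347,0,0],[0.032,-0.396,0,0]]]}}

```text
clock: 1.8
eef_pos: [536.3, -60.9, 261.3]
eef_rot: [-3.141, 0.0, 0.086]
force: [1.0, 1.1, -0.4]
grip_width: 42.4
```

Call:
{"fn": "step_arm", "kwargs": {"increments": [[[0.005,-0.048,0,0],[0.01,-0.096,0,0],[0.015,-0.144,-0.02,0],[0.02,-0.182,-0.03,0],[0.022,-0.199,-0.03,0],[0.022,-0.199,-0.03,0],[0.022,-0.199,-0.03,0],[0.022,-0.199,-0.03,0]]]}}

```text
clock: 2.6
eef_pos: [559.0, -256.9, 232.0]
eef_rot: [3.141, -0.001, 0.087]
force: [0.3, -0.2, 0.5]
grip_width: 42.7
```

```bash
python3 d.py w2
```

```text
{'clock': 2.65, 'eef_pos': array([ 559.0681, -256.7482,  232.0846]), 'eef_rot': array([ 3.1414, -0.0011,  0.0874]), 'force': array([-0.2323,  0.0935, -0.3394]), 'grip_width': 42.54033681018508, 'joint_vel': array([ 0.002 , -0.001 , -0.0008,  0.0003,  0.0017,  0.0003])}
```

View pics/w2.png

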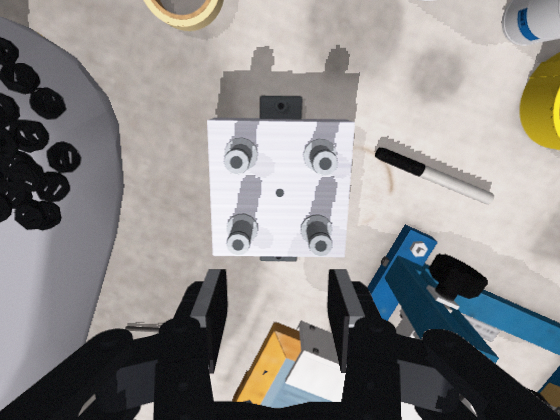

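```bash
cat > g.py <<'E'
from h import *
import pickle,sys
n=sys.argv[1]; x0,y0,x1,y1=map(int,sys.argv[2:6]); k=float(sys.argv[6])
f=pickle.load(open(n+'.pkl','rb'))
cv2.imwrite('pics/%s_z%s.png'%(n,sys.argv[7] if len(sys.argv)>7 else ''),cv2.resize(f['img'][y0:y1,x0:x1],None,fx=k,fy=k,interpolation=cv2.INTER_CUBIC))
E
python3 g.py w2 200 110 365 265 3.8
```

```text
(no output)
```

View pics/w2_z.png

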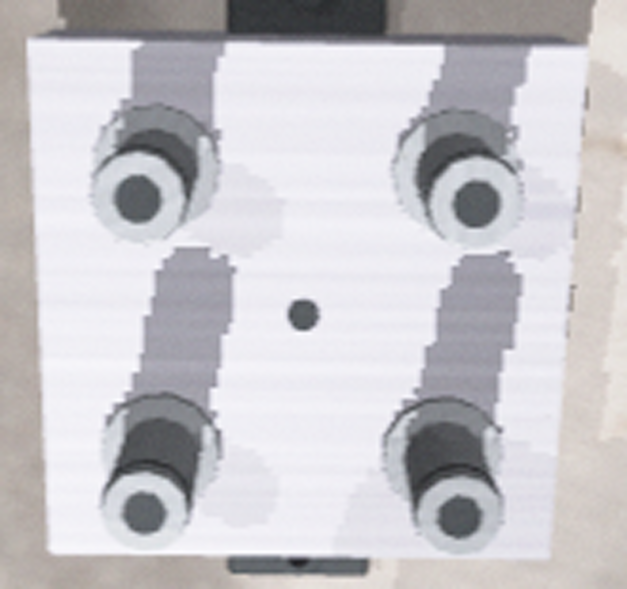

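Call:
{"fn": "step_arm", "kwargs": {"increments": [[[-0.02,0.0,-0.02,0],[-0.04,0.0,-0.05,0],[-0.06,0.0,-0.07,0],[-0.06,0.0,-0.07,0],[-0.06,0.0,-0.07,0],[-0.06,0.0,-0.07,0],[-0.06,0.0,-0.07,0],[-0.06,0.0,-0.07,0]]]}}

```text
clock: 3.45
eef_pos: [499.7, -258.0, 162.0]
eef_rot: [3.141, -0.002, 0.086]
force: [0.2, -1.0, -0.5]
grip_width: 43.2
```

```bash
python3 d.py w3
```

```text
{'clock': 3.5, 'eef_pos': array([ 499.4573, -258.0567,  161.8168]), 'eef_rot': array([ 3.1412, -0.0012,  0.0858]), 'force': array([ 0.6029, -0.2221,  0.2351]), 'grip_width': 43.006247335373835, 'joint_vel': array([-0.0022,  0.0008, -0.0074,  0.0004, -0.0002,  0.0005])}
```

View pics/w3.png

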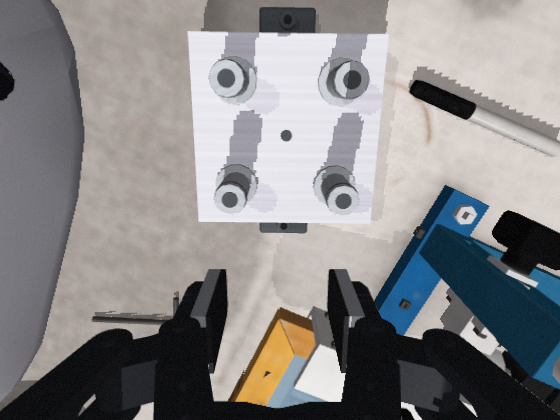

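```bash
cat > k.py <<'E'
from h import *
import pickle
a=pickle.load(open('w2.pkl','rb'));b=pickle.load(open('w3.pkl','rb'))
def dot(f,u,v,r=5):
    g=cv2.cvtColor(f['img'],cv2.COLOR_BGR2GRAY); 
    thr=(int(g[int(v),int(u)])+175)/2
    m=((g<thr)*255).astype(np.uint8)
    n,l,st,c=cv2.connectedComponentsWithStats(m,connectivity=4)
    i=l[int(v),int(u)]; return c[i],st[i,4]
q=lambda u,v:((u+.5)/3.8+200-.5,(v+.5)/3.8+110-.5)
A={3:q(139,198),4:q(474,204),1:q(146,512),2:q(460,516),0:q(303,314)}
B={3:(226,78),4:(350,79),1:(229,200),2:(343,201),0:(286,135)}
P={}
for i in A:
    ca,sa=dot(a,*np.round(A[i])); cb,sb=dot(b,*B[i])
    if sa>120: ca=A[i]
    if sb>300: cb=B[i]
    p,e=tri(a,ca,b,cb); P[i]=p; print(i,ca,sa,cb,sb,p,e)
for i,j in [(3,1),(4,2)]: d=P[i]-P[j]; print(np.hypot(*d[:2]),np.degrees(np.arctan2(d[1],d[0])))
for i,j in [(1,2),(3,4)]: d=P[i]-P[j]; print(np.hypot(*d[:2]),np.degrees(np.arctan2(-d[0],d[1])))
for nm,f,C in [('a',a,[(27,40),(587,45),(550,555),(50,553)]),('b',b,None)]:
    if C is None: c=np.array([onz(f,*p,42) for p in [(188.5,31),(388,34),(375,222),(197,221)]])
    else: c=np.array([onz(f,*q(*p),42) for p in C])
    print(c[:,:2].tolist(),c.mean(0)); 
E
python3 k.py
```

```text
3 [235.7778 161.8718] 117 [225.7209  77.7093] 258 [ 583.7864 -221.3104   84.1991] 0.1504414620453818
4 [324.8034 163.2906] 117 [352.1423  79.5125] 281 [ 588.8808 -291.2158   84.7916] 0.1786293910971788
1 [237.5604 244.5055] 91 [229.2552 199.2292] 192 [ 514.0305 -226.5643   84.4651] 0.22958474658303055
2 [320.49 245.56] 100 [343.0421 200.8421] 190 [ 518.6114 -296.6479   82.9898] 0.021013397640303102
0 [279.2708 192.3333] 48 [285.7556 135.0333] 90 [ 551.4378 -258.8825   42.1537] 0.054764867089850115
69.95350256121304 4.307295103298588
70.4790735059267 4.420387295775517
70.23312493541226 3.7397452693015487
70.09077237288456 4.168118073683998
[[610.1695383033097, -190.41455045405343], [620.264741658582, -318.01914094963945], [493.4847445962868, -327.83966694564543], [482.86743365825754, -200.05769208541693]] [ 551.6966 -259.0828   42.    ]
[[610.5223542536124, -191.04366034494845], [619.7668932244666, -317.9203861930741], [493.518373538688, -331.28542744878814], [482.8589970282867, -198.7799685484424]] [ 551.6667 -259.7574   42.    ]
```

Call:
{"fn": "step_arm", "kwargs": {"increments": [[[0.008,0.016,-0.02,-0.7],[0.0153,0.0315,-0.04,-0.7],[0.0153,0.0315,-0.05,-0.7],[0.0153,0.0315,-0.065,-0.7],[0.0153,0.0315,-0.08,-0.7],[0.0153,0.0315,-0.095,-0.7],[0.0153,0.0315,-0.1083,-0.7],[0.0153,0.0315,-0.1083,-0.7]]]}}

```text
clock: 4.3
eef_pos: [512.9, -226.8, 51.5]
eef_rot: [-3.141, 0.004, 0.073]
force: [0.3, -0.6, 1.1]
grip_width: 42.5
```

```bash
python3 d.py w4
```

```text
{'clock': 4.35, 'eef_pos': array([ 513.6833, -226.9472,   52.5448]), 'eef_rot': array([-3.1415,  0.0016,  0.0731]), 'force': array([ 0.5413, -0.2721,  0.7395]), 'grip_width': 42.810378277482705, 'joint_vel': array([ 0.0026, -0.0219,  0.0204,  0.0076, -0.001 , -0.0011])}
```

View pics/w4.png

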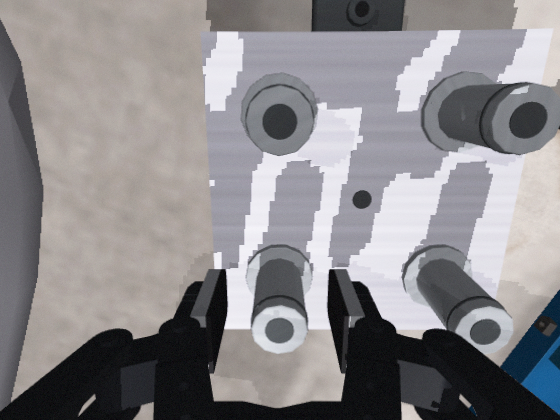

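Call:
{"fn": "step_arm", "kwargs": {"increments": [[[0,0,0,0],[0,0,0,0],[0,0,0,0],[0,0,0,0],[0,0,0,0],[0,0,0,0],[0,0,0,0],[0,0,0,0]]], "fingers": -1, "force": 22}}

```text
clock: 5.15
eef_pos: [514.9, -226.9, 54.0]
eef_rot: [3.141, -0.002, 0.074]
force: [-0.0, -1.1, 6.4]
grip_width: 19.1
```

Call:
{"fn": "step_arm", "kwargs": {"increments": [[[0,0.0003,0.0003,0],[0,0.0006,0.0005,0],[0,0.0009,0.0005,0],[0,0.0012,0.0005,0],[0,0.0015,0.0005,0],[0,0.0015,0.0005,0],[0,0.0015,0.0005,0],[0,0.0015,0.0005,0]]]}}

```text
clock: 5.95
eef_pos: [514.6, -225.5, 54.0]
eef_rot: [3.141, -0.001, 0.074]
force: [0.8, -3.9, 5.3]
grip_width: 19.2
```

```bash
cat > s.py <<'E'
from h import *
F=[];X=[]
for i in range(4):
    robot.grab_frame('wrist'); s=robot.read_state(); F.append(s['force']);X.append(s['eef_pos'])
s=robot.read_state(); print(round(s['clock'],2),'F',np.mean(F,0),np.std(F,0),'X',np.mean(X,0),'M',s['moment'],'w',s['grip_width'],s['eef_rot'])
E
python3 s.py
```

```text
6.15 F [ 0.5994 -3.4861  5.392 ] [0.3169 0.482  0.3352] X [ 514.624  -225.5117   54.0252] M [-1.2613 -0.1239  0.0018] w 18.936907317022687 [ 3.1407 -0.0012  0.0737]
```

Call:
{"fn": "step_arm", "kwargs": {"increments": [[[0,0.0003,0.0003,0],[0,0.0006,0.0005,0],[0,0.0009,0.0005,0],[0,0.0012,0.0005,0],[0,0.0015,0.0005,0],[0,0.0015,0.0005,0],[0,0.0015,0.0005,0],[0,0.0015,0.0005,0]]]}}

```text
clock: 6.95
eef_pos: [514.1, -223.8, 54.1]
eef_rot: [3.141, -0.0, 0.073]
force: [0.0, -5.3, 3.7]
grip_width: 19.2
```

```bash
python3 s.py
```

```text
7.15 F [ 1.343  -4.8997  3.7304] [0.2758 0.7549 0.4262] X [ 514.1057 -223.8325   54.0507] M [-1.5044 -0.2274  0.049 ] w 19.428989936979846 [ 3.1413 -0.0001  0.0734]
```

Call:
{"fn": "step_arm", "kwargs": {"increments": [[[0,-0.0005,0,0],[0,-0.001,0,0],[0,-0.0015,0,0],[0,-0.002,0,0],[0,-0.0025,0,0],[0,-0.003,0,0],[0,-0.003,0,0],[0,-0.003,0,0]]]}}

```text
clock: 7.95
eef_pos: [514.0, -224.8, 54.0]
eef_rot: [-3.139, 0.0, 0.073]
force: [2.1, 5.1, 6.7]
grip_width: 19.3
```

```bash
python3 s.py
```

```text
8.15 F [0.605  4.307  6.7309] [0.5211 0.5593 0.5198] X [ 514.0026 -224.7661   54.0139] M [ 1.3423 -0.1886 -0.0117] w 19.120552419312308 [-3.1395  0.0001  0.0733]
```

Call:
{"fn": "step_arm", "kwargs": {"increments": [[[0,-0.0005,0,0],[0,-0.001,0,0],[0,-0.0015,0,0],[0,-0.002,0,0],[0,-0.002,0,0],[0,-0.002,0,0],[0,-0.002,0,0],[0,-0.002,0,0]]]}}

```text
clock: 8.95
eef_pos: [513.8, -226.7, 54.0]
eef_rot: [-3.139, 0.0, 0.073]
force: [0.6, 5.3, 6.9]
grip_width: 19.6
```

```bash
python3 s.py
```

```text
9.15 F [-0.1315  4.8609  6.8128] [0.2122 0.4281 0.4162] X [ 513.8298 -226.6567   54.0189] M [ 1.4854 -0.1537 -0.0468] w 19.511097200349848 [-3.1393  0.0004  0.0732]
```

```bash
python3 d.py r1a; python3 g.py r1a 180 240 380 400 4
```

```text
{'clock': 9.2, 'eef_pos': array([ 513.8437, -226.6652,   54.03  ]), 'eef_rot': array([-3.1393,  0.0004,  0.0733]), 'force': array([1.5031, 5.9995, 7.9447]), 'grip_width': 19.41264315393759, 'joint_vel': array([-0.0011,  0.0011, -0.0004,  0.0007,  0.0004, -0.0002])}
```

View pics/r1a_z.png

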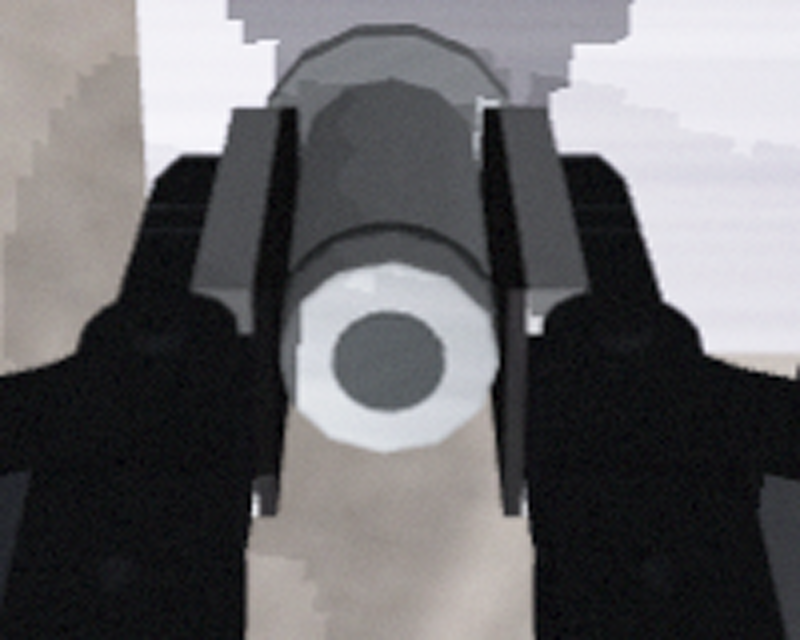

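Call:
{"fn": "step_arm", "kwargs": {"increments": [[[0,-0.0005,0,0],[0,-0.001,0,0],[0,-0.0015,0,0],[0,-0.002,0,0],[0,-0.002,0,0],[0,-0.002,0,0],[0,-0.002,0,0],[0,-0.002,0,0]]]}}

```text
clock: 10.0
eef_pos: [513.7, -228.6, 54.0]
eef_rot: [-3.139, 0.001, 0.073]
force: [-0.4, 4.7, 6.6]
grip_width: 19.1
```

```bash
python3 s.py;python3 d.py r1b; python3 g.py r1b 180 240 380 400 4
```

```text
10.2 F [0.0886 5.0966 7.0414] [0.3301 0.4414 0.2565] X [ 513.714  -228.6215   54.0296] M [ 1.495  -0.0486  0.0644] w 19.345123613400272 [-3.1392  0.0007  0.0732]
{'clock': 10.25, 'eef_pos': array([ 513.7075, -228.6302,   54.0204]), 'eef_rot': array([-3.1392,  0.0007,  0.0733]), 'force': array([-0.364 ,  4.9808,  7.6391]), 'grip_width': 19.31342814802939, 'joint_vel': array([-0.002 ,  0.0015, -0.0005,  0.0007,  0.0005, -0.002 ])}
```

View pics/r1b_z.png

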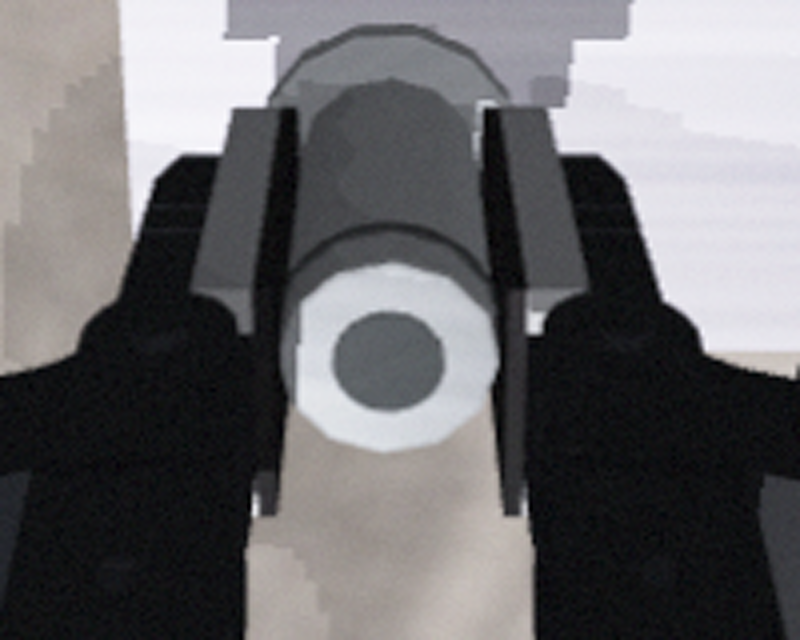

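Call:
{"fn": "step_arm", "kwargs": {"increments": [[[0,0.002,0,0],[0,0.0025,0.003,0],[0,0.0025,0.012,0],[0,0.0025,0.03,0],[0,0.0025,0.06,0],[0,0.0025,0.1,0],[0,0.0025,0.145,0],[0,0.0025,0.19,0]]], "force": 40}}

```text
clock: 11.05
eef_pos: [512.7, -227.5, 245.1]
eef_rot: [-3.14, 0.003, 0.073]
force: [0.8, 0.3, -1.5]
grip_width: 19.0
```

```bash
python3 d.py w5
```

```text
{'clock': 11.1, 'eef_pos': array([ 516.8336, -229.3616,  254.4891]), 'eef_rot': array([ 3.1357, -0.0124,  0.0748]), 'force': array([ 2.2213, -0.4734,  6.8312]), 'grip_width': 19.007351540066814, 'joint_vel': array([-0.0012,  0.0059, -0.0164,  0.0238,  0.1934,  0.0009])}
```

View pics/w5.png

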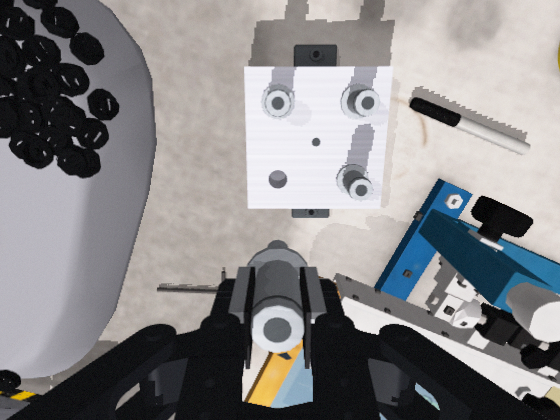

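Call:
{"fn": "step_arm", "kwargs": {"increments": [[[0.001,0.025,0.01,0],[0.003,0.065,0.02,0],[0.005,0.11,0.02,0],[0.008,0.155,0.02,0],[0.01,0.2,0.02,0],[0.013,0.245,0.02,0],[0.015,0.29,0.02,0],[0.017,0.335,0.02,0]]]}}

```text
clock: 11.9
eef_pos: [529.8, 108.7, 263.4]
eef_rot: [-3.141, 0.002, 0.073]
force: [1.0, 0.1, 0.3]
grip_width: 18.9
```

Call:
{"fn": "step_arm", "kwargs": {"increments": [[[0.002,0.045,0,0],[0.004,0.09,0,0],[0.006,0.13,0,0],[0.008,0.165,0,0],[0.01,0.19,0,0],[0.011,0.205,0,0],[0.0113,0.2126,0,0],[0.0113,0.2126,0,0]]]}}

```text
clock: 12.7
eef_pos: [542.0, 319.6, 263.4]
eef_rot: [3.141, 0.001, 0.074]
force: [0.3, -0.3, -1.3]
grip_width: 18.9
```

```bash
python3 d.py w6
```

```text
{'clock': 12.75, 'eef_pos': array([542.0936, 318.8798, 263.7229]), 'eef_rot': array([3.141, 0.001, 0.073]), 'force': array([-0.4787, -0.122 , -0.076 ]), 'grip_width': 18.735357389563593, 'joint_vel': array([-0.013 , -0.0126, -0.0056,  0.0028,  0.001 ,  0.0017])}
```

View pics/w6.png

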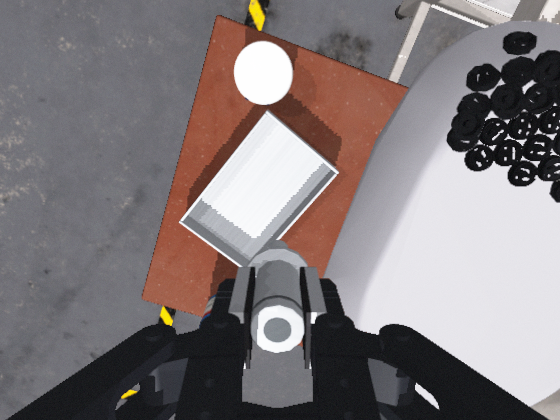

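```bash
cat > e2.py <<'E'
from h import *
import pickle
f=pickle.load(open('w6.pkl','rb'))
for w in [(268,111.5),(338,173),(181,222)]: print(onz(f,*w,30))
P=[onz(f,*w,30) for w in [(338,173),(181,222)]]; print((P[0]+P[1])/2)
print(proj(f,[542,319,3]),proj(f,[542,319,221]))
E
python3 e2.py
```

```text
[602.8578 333.4679  30.    ]
[547.4996 257.7495  30.    ]
[482.2401 418.5425  30.    ]
[514.8699 338.146   30.    ]
[277.9833 168.8866] [279.7663 246.8008]
```

Call:
{"fn": "step_arm", "kwargs": {"increments": [[[0,0,-0.03,0],[0,0,-0.07,0],[0,0,-0.11,0],[0,0,-0.15,0],[0,0,-0.185,0],[0,0,-0.205,0],[0,0,-0.213,0],[0,0,-0.213,0]]]}}

```text
clock: 13.55
eef_pos: [542.3, 318.3, 50.5]
eef_rot: [3.14, 0.001, 0.072]
force: [-0.4, 0.1, -1.7]
grip_width: 19.0
```

```bash
python3 s.py; python3 d.py w7
```

```text
13.75 F [ 0.2187  0.1078 -0.8048] [0.4371 0.3566 0.6033] X [543.2741 319.7112  52.5961] M [ 0.0267  0.0184 -0.0117] w 18.751428112478333 [-3.1395 -0.0029  0.0732]
{'clock': 13.8, 'eef_pos': array([543.1647, 320.0888,  52.8386]), 'eef_rot': array([-3.1396, -0.0026,  0.0734]), 'force': array([ 0.416 ,  0.7633, -1.1986]), 'grip_width': 19.116839046420647, 'joint_vel': array([ 0.0032,  0.0049, -0.0068, -0.0026,  0.0013, -0.001 ])}
```

View pics/w7.png

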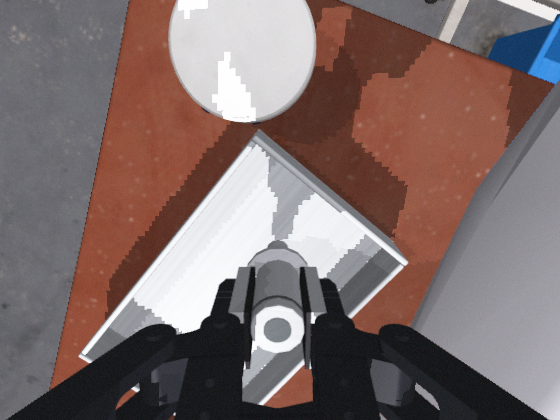

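Call:
{"fn": "step_arm", "kwargs": {"increments": [[[0,0,-0.001,0],[0,0,-0.002,0],[0,0,-0.003,0],[0,0,-0.004,0],[0,0,-0.005,0],[0,0,-0.005,0],[0,0,-0.005,0],[0,0,-0.005,0]]]}}

```text
clock: 14.6
eef_pos: [542.4, 319.5, 46.0]
eef_rot: [3.142, -0.0, 0.073]
force: [0.7, -0.1, -1.5]
grip_width: 19.3
```

```bash
python3 s.py
```

```text
14.8 F [-0.2614  0.188  -0.8723] [0.1885 0.5678 0.2852] X [542.3644 319.5473  46.0406] M [-0.0062  0.0136 -0.0243] w 18.929905650227134 [-3.1416 -0.      0.0733]
```

Call:
{"fn": "step_arm", "kwargs": {"increments": [[[0,0,-0.0005,0],[0,0,-0.001,0],[0,0,-0.0015,0],[0,0,-0.0015,0],[0,0,-0.0015,0],[0,0,-0.0015,0],[0,0,-0.0015,0],[0,0,-0.0015,0]]]}}

```text
clock: 15.6
eef_pos: [542.6, 319.6, 45.1]
eef_rot: [-3.141, -0.001, 0.074]
force: [-2.0, 0.1, 6.4]
grip_width: 18.4
```

```bash
python3 s.py
```

```text
15.8 F [-1.3573 -1.0711  5.7063] [0.1088 0.126  0.4205] X [542.5611 319.5837  45.0809] M [-0.3008  0.3857  0.0477] w 18.541042734526826 [-3.1414 -0.0006  0.0735]
```

Call:
{"fn": "step_arm", "kwargs": {"increments": [[[0,0,0.0003,0],[0,0,0.0005,0],[0,0,0.0005,0],[0,0,0.0005,0],[0,0,0.0005,0],[0,0,0.0005,0],[0,0,0.0005,0],[0,0,0.0005,0]]], "force": 20}}

```text
clock: 16.6
eef_pos: [542.5, 319.6, 45.1]
eef_rot: [-3.141, -0.0, 0.073]
force: [-0.1, -1.0, 4.5]
grip_width: 18.8
```

Call:
{"fn": "step_arm", "kwargs": {"increments": [[[0,0,0,0],[0,0,0,0],[0,0,0,0],[0,0,0,0],[0,0,0,0],[0,0,0,0],[0,0,0,0],[0,0,0,0]]], "fingers": 0.0}}

```text
clock: 17.4
eef_pos: [542.3, 319.5, 45.0]
eef_rot: [-3.142, -0.0, 0.073]
force: [0.6, -0.3, 0.1]
grip_width: 42.6
```

```bash
python3 s.py; python3 d.py w8
```

```text
17.6 F [-0.2941  0.003  -0.1694] [0.0841 0.3479 0.4245] X [542.3439 319.5347  45.0375] M [-0.0643  0.0273 -0.0021] w 42.69044997476984 [-3.1416 -0.      0.0733]
{'clock': 17.65, 'eef_pos': array([542.349 , 319.5423,  45.0557]), 'eef_rot': array([-3.1416, -0.    ,  0.0733]), 'force': array([-0.3424,  0.0389,  0.2888]), 'grip_width': 42.904176480990195, 'joint_vel': array([ 0.0014,  0.0007,  0.0002,  0.0007,  0.0002, -0.0004])}
```

View pics/w8.png

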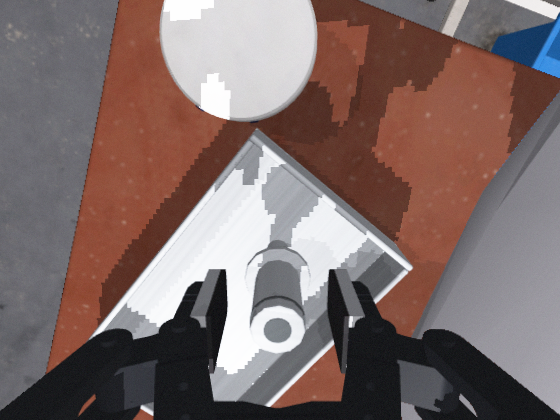

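Call:
{"fn": "step_arm", "kwargs": {"increments": [[[0,0,0.005,0],[0,0,0.02,0],[0,0,0.045,0],[0,0,0.09,0],[0,0,0.135,0],[0,0,0.18,0],[-0.001,-0.025,0.215,0],[-0.003,-0.065,0.215,0]]]}}

```text
clock: 18.45
eef_pos: [541.9, 256.6, 266.9]
eef_rot: [-3.136, -0.012, 0.077]
force: [1.4, 0.1, -1.0]
grip_width: 42.9
```

Call:
{"fn": "step_arm", "kwargs": {"increments": [[[-0.002,-0.047,0,0],[-0.004,-0.095,0,0],[-0.006,-0.143,0,0],[-0.008,-0.191,0,0],[-0.01,-0.239,0,0],[-0.012,-0.287,0,0],[-0.014,-0.335,0,0],[-0.016,-0.383,0,0]]]}}

```text
clock: 19.25
eef_pos: [522.8, -130.3, 260.8]
eef_rot: [3.141, -0.001, 0.074]
force: [0.6, -0.2, 0.3]
grip_width: 42.6
```

Call:
{"fn": "step_arm", "kwargs": {"increments": [[[-0.002,-0.045,0,0],[-0.003,-0.09,0,0],[-0.004,-0.13,0,0],[-0.0047,-0.155,0,0],[-0.0047,-0.1681,-0.03,0],[-0.0047,-0.1681,-0.07,0],[-0.0047,-0.1681,-0.1,0],[-0.0047,-0.1681,-0.1,0]]]}}

```text
clock: 20.05
eef_pos: [515.5, -295.7, 155.6]
eef_rot: [-3.137, 0.009, 0.072]
force: [-0.1, 0.1, 0.2]
grip_width: 42.8
```

```bash
python3 d.py w9
```

```text
{'clock': 20.1, 'eef_pos': array([ 517.5636, -296.4799,  158.7827]), 'eef_rot': array([-3.1405,  0.004 ,  0.0733]), 'force': array([ 0.944 ,  1.2296, -0.0338]), 'grip_width': 42.841510204475064, 'joint_vel': array([ 0.0051, -0.0432,  0.0728,  0.0256, -0.003 , -0.0001])}
```

View pics/w9.png

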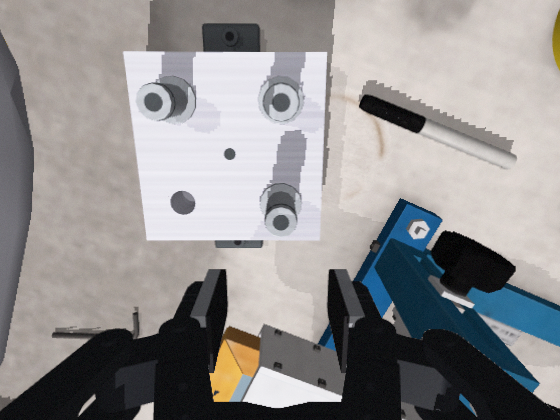

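Call:
{"fn": "step_arm", "kwargs": {"increments": [[[0,0,-0.02,0],[0,0,-0.045,0],[0,0,-0.07,0],[0,0,-0.09,0],[0,0,-0.1,0],[0,0,-0.106,0],[0,0,-0.106,0],[0,0,-0.106,0]]]}}

```text
clock: 20.9
eef_pos: [519.7, -296.9, 55.4]
eef_rot: [3.14, -0.002, 0.074]
force: [-0.5, 0.1, 0.4]
grip_width: 42.7
```

Call:
{"fn": "step_arm", "kwargs": {"increments": [[[0,0,0,0],[0,0,0,0],[0,0,0,0],[0,0,0.0005,0],[0,0,0.001,0],[0,0,0.001,0],[0,0,0.001,0],[0,0,0.001,0]]], "fingers": -1, "force": 22}}

```text
clock: 21.7
eef_pos: [518.8, -296.6, 55.1]
eef_rot: [3.141, -0.0, 0.073]
force: [-0.3, -0.5, 1.7]
grip_width: 19.5
```

```bash
python3 s.py
```

```text
21.9 F [ 1.1521 -0.1649  1.7565] [0.1845 0.1786 0.2821] X [ 518.8455 -296.6105   55.0991] M [-0.0118 -0.2191  0.003 ] w 19.427752184226236 [ 3.1414 -0.0004  0.0734]
```

Fz is only 1.8 N now. Rock towards +y, then −y.

Call:
{"fn": "step_arm", "kwargs": {"increments": [[[0,0.0003,0,0],[0,0.0006,0,0],[0,0.0009,0,0],[0,0.0012,0,0],[0,0.0015,0,0],[0,0.0015,0,0],[0,0.0015,0,0],[0,0.0015,0,0]]]}}

```text
clock: 22.7
eef_pos: [518.8, -296.1, 55.2]
eef_rot: [3.14, -0.001, 0.074]
force: [1.4, -6.4, 1.0]
grip_width: 19.5
```

```bash
python3 s.py
```

```text
22.9 F [ 0.6483 -6.3595  0.3523] [0.8395 0.3138 0.0755] X [ 518.8158 -296.1146   55.1782] M [-1.8159 -0.1424  0.0408] w 18.946984391120353 [ 3.1402 -0.0005  0.0735]
```

Call:
{"fn": "step_arm", "kwargs": {"increments": [[[0,-0.0006,0,0],[0,-0.0012,0,0],[0,-0.0018,0,0],[0,-0.0024,0,0],[0,-0.003,0,0],[0,-0.003,0,0],[0,-0.003,0,0],[0,-0.003,0,0]]]}}

```text
clock: 23.7
eef_pos: [518.6, -297.7, 55.1]
eef_rot: [-3.141, 0.0, 0.073]
force: [0.1, 3.9, 5.6]
grip_width: 19.4
```

```bash
python3 s.py
```

```text
23.9 F [0.2662 4.7347 5.5761] [0.4593 0.6461 0.2705] X [ 518.5294 -297.7464   55.0696] M [ 1.4177 -0.0743 -0.0417] w 19.15698149164656 [-3.1411  0.0003  0.0733]
```

Call:
{"fn": "step_arm", "kwargs": {"increments": [[[0,-0.0003,0,0],[0,-0.0006,0,0],[0,-0.0009,0,0],[0,-0.0012,0,0],[0,-0.0012,0,0],[0,-0.0012,0,0],[0,-0.0012,0,0],[0,-0.0012,0,0]]]}}

```text
clock: 24.7
eef_pos: [518.5, -298.0, 55.1]
eef_rot: [-3.14, 0.0, 0.073]
force: [0.6, 9.0, 6.8]
grip_width: 19.1
```

```bash
python3 s.py
```

```text
24.9 F [0.3482 8.2865 6.4512] [0.1327 0.2787 0.2017] X [ 518.5328 -298.0461   55.0821] M [ 2.5262 -0.1771 -0.0288] w 19.29322743165153 [-3.14    0.0003  0.073 ]
```

Call:
{"fn": "step_arm", "kwargs": {"increments": [[[0,0.0012,0,0],[0,0.0023,0,0],[0,0.0023,-0.0005,0],[0,0.0023,-0.0005,0],[0,0.0023,-0.0005,0],[0,0.0023,-0.0005,0],[0,0.0023,-0.0005,0],[0,0.0023,-0.0005,0]]]}}

```text
clock: 25.7
eef_pos: [518.6, -297.7, 55.1]
eef_rot: [3.141, -0.0, 0.073]
force: [-0.3, 0.9, 6.5]
grip_width: 18.9
```

Call:
{"fn": "step_arm", "kwargs": {"increments": [[[0,0,0,0],[0,0,0,0],[0,0,0,0],[0,0,0,0],[0,0,0,0],[0,0,0,0],[0,0,0.002,0],[0,0,0.005,0]]], "fingers": 0.0}}

```text
clock: 26.5
eef_pos: [518.5, -296.9, 59.6]
eef_rot: [-3.141, 0.0, 0.073]
force: [0.7, 0.1, -0.3]
grip_width: 42.8
```

```bash
python3 d.py w10
```

```text
{'clock': 26.55, 'eef_pos': array([ 519.0365, -297.1108,   60.2943]), 'eef_rot': array([ 3.1411, -0.0009,  0.0736]), 'force': array([ 0.1442, -0.323 ,  0.7197]), 'grip_width': 42.74952593494886, 'joint_vel': array([-0.0006, -0.0016,  0.0045,  0.001 ,  0.0135, -0.002 ])}
```

View pics/w10.png

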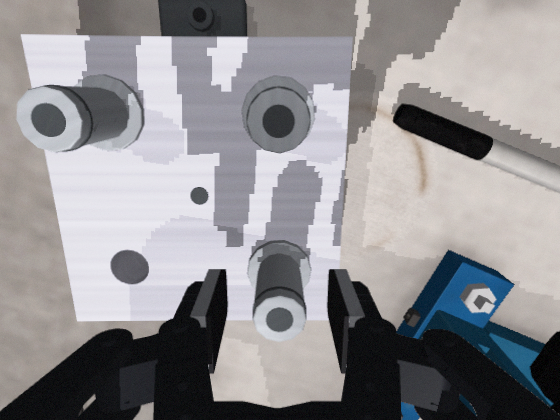

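Call:
{"fn": "step_arm", "kwargs": {"increments": [[[0,0,0.025,0],[0,0,0.045,0],[0.035,0.003,0.05,0],[0.0703,0.0055,0.05,0],[0.0703,0.0055,0.05,0],[0.0703,0.0055,0.025,0],[0.0703,0.0055,0.005,0],[0.0703,0.0055,-0.0055,0]]]}}

```text
clock: 27.35
eef_pos: [587.3, -291.0, 52.0]
eef_rot: [-3.14, 0.003, 0.073]
force: [-0.1, -0.5, -0.3]
grip_width: 42.6
```

```bash
python3 d.py w11
```

```text
{'clock': 27.4, 'eef_pos': array([ 586.837 , -290.8893,   50.8367]), 'eef_rot': array([-3.1394,  0.005 ,  0.0727]), 'force': array([-0.442 , -0.4238, -0.9971]), 'grip_width': 42.458923896465336, 'joint_vel': array([-0.0004, -0.0196,  0.0188,  0.004 , -0.0453,  0.0001])}
```

View pics/w11.png

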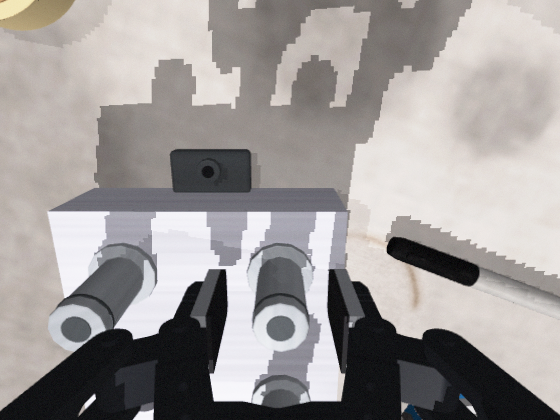

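Call:
{"fn": "step_arm", "kwargs": {"increments": [[[0,0,0,0],[0,0,0,0],[0,0,0,0],[0,0,0.0005,0],[0,0,0.001,0],[0,0,0.001,0],[0,0,0.001,0],[0,0,0.001,0]]], "fingers": -1, "force": 22}}

```text
clock: 28.2
eef_pos: [588.9, -291.5, 55.0]
eef_rot: [-3.142, 0.0, 0.073]
force: [-0.6, 0.3, -1.6]
grip_width: 19.3
```

```bash
python3 s.py
```

```text
28.4 F [ 0.3563  0.4108 -1.4587] [0.3199 0.2625 0.39  ] X [ 588.9273 -291.4607   54.9728] M [ 0.0548 -0.0116  0.0432] w 19.20610502318491 [-3.1416  0.      0.0733]
```

Call:
{"fn": "step_arm", "kwargs": {"increments": [[[0,0.0003,0,0],[0,0.0006,0,0],[0,0.0009,0,0],[0,0.0012,0,0],[0,0.0015,0,0],[0,0.0015,0,0],[0,0.0015,0,0],[0,0.0015,0,0]]]}}

```text
clock: 29.2
eef_pos: [588.9, -290.0, 55.0]
eef_rot: [-3.142, 0.0, 0.073]
force: [-0.6, -0.7, -1.2]
grip_width: 19.0
```

```bash
python3 s.py
```

```text
29.4 F [-0.0714  0.2944 -1.0047] [0.4258 0.5135 0.2543] X [ 588.9524 -289.9821   55.0074] M [-0.0409 -0.0324  0.0518] w 19.0921934072678 [-3.1416 -0.      0.0733]
```

Call:
{"fn": "step_arm", "kwargs": {"increments": [[[0,-0.0006,0,0],[0,-0.0012,0,0],[0,-0.0018,0,0],[0,-0.0024,0,0],[0,-0.003,0,0],[0,-0.003,0,0],[0,-0.003,0,0],[0,-0.003,0,0]]]}}

```text
clock: 30.2
eef_pos: [588.9, -293.0, 55.0]
eef_rot: [-3.142, 0.0, 0.073]
force: [-0.5, 0.2, -1.1]
grip_width: 19.0
```

```bash
python3 s.py
```

```text
30.4 F [-0.2895 -0.1511 -1.1224] [0.2034 0.5202 0.4127] X [ 588.9551 -292.9496   55.026 ] M [0.0185 0.0493 0.0224] w 19.34847345578919 [ 3.1416 -0.      0.0733]
```

Call:
{"fn": "step_arm", "kwargs": {"increments": [[[0,0.001,0,0],[0,0.0015,0.003,0],[0,0.0015,0.012,0],[0,0.0015,0.03,0],[0,0.0015,0.06,0],[0,0.0015,0.1,0],[0,0.0015,0.145,0],[0,0.0015,0.19,0]]], "force": 40}}

```text
clock: 31.2
eef_pos: [588.6, -291.4, 247.6]
eef_rot: [3.141, -0.001, 0.073]
force: [1.3, 0.5, -0.3]
grip_width: 18.7
```

```bash
python3 d.py w12
```

```text
{'clock': 31.25, 'eef_pos': array([ 592.0783, -293.6189,  257.9375]), 'eef_rot': array([ 3.1321, -0.015 ,  0.0749]), 'force': array([ 1.6722, -1.1666,  7.2609]), 'grip_width': 18.37842936519023, 'joint_vel': array([-0.0028, -0.0113, -0.0076,  0.0259,  0.1792,  0.0009])}
```

View pics/w12.png

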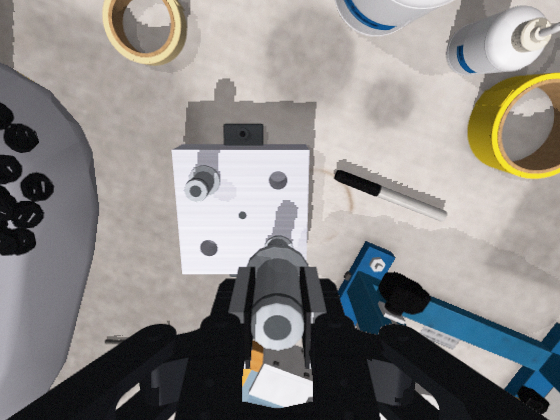

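Call:
{"fn": "step_arm", "kwargs": {"increments": [[[-0.003,0.02,0.01,0],[-0.009,0.06,0.02,0],[-0.016,0.105,0.02,0],[-0.023,0.15,0.02,0],[-0.03,0.195,0.02,0],[-0.037,0.24,0.02,0],[-0.044,0.285,0.02,0],[-0.051,0.33,0.02,0]]]}}

```text
clock: 32.05
eef_pos: [537.3, 40.2, 265.9]
eef_rot: [-3.141, -0.002, 0.073]
force: [1.3, -0.4, -1.7]
grip_width: 18.6
```

Call:
{"fn": "step_arm", "kwargs": {"increments": [[[-0.007,0.045,0,0],[-0.014,0.09,0,0],[-0.021,0.135,0,0],[-0.028,0.18,0,0],[-0.035,0.225,0,0],[-0.042,0.265,0,0],[-0.046,0.295,0,0],[-0.049,0.312,0,0]]]}}

```text
clock: 32.85
eef_pos: [488.3, 352.8, 265.3]
eef_rot: [-3.141, -0.001, 0.075]
force: [0.2, -0.3, -1.0]
grip_width: 18.9
```

Call:
{"fn": "step_arm", "kwargs": {"increments": [[[-0.0002,0.0074,0,0],[-0.0002,0.0074,0,0],[-0.0002,0.0074,-0.03,0],[-0.0002,0.0074,-0.06,0],[-0.0002,0.0074,-0.09,0],[-0.0002,0.0074,-0.115,0],[-0.0002,0.0074,-0.13,0],[-0.0002,0.0074,-0.13,0]]]}}

```text
clock: 33.65
eef_pos: [488.1, 355.1, 132.8]
eef_rot: [3.138, 0.004, 0.071]
force: [0.3, -0.1, -1.4]
grip_width: 18.8
```

```bash
python3 d.py w13
```

```text
{'clock': 33.7, 'eef_pos': array([488.9864, 356.1531, 134.5939]), 'eef_rot': array([3.1398, 0.0013, 0.0717]), 'force': array([0.568 , 0.1558, 0.2405]), 'grip_width': 18.74887309437985, 'joint_vel': array([ 0.0065, -0.0233,  0.0432,  0.0113, -0.0002, -0.0003])}
```

View pics/w13.png

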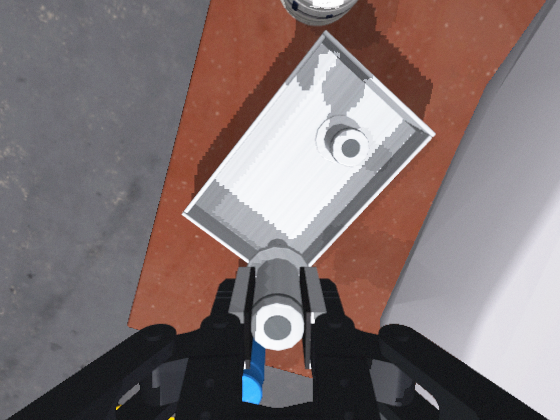

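Call:
{"fn": "step_arm", "kwargs": {"increments": [[[0,0,-0.025,0],[0,0,-0.05,0],[0,0,-0.065,0],[0,0,-0.075,0],[0,0,-0.081,0],[0,0,-0.083,0],[0,0,-0.085,0],[0,0,-0.085,0]]]}}

```text
clock: 34.5
eef_pos: [489.0, 358.2, 50.6]
eef_rot: [-3.141, -0.001, 0.073]
force: [-0.1, 0.1, -0.6]
grip_width: 18.8
```

```bash
python3 s.py; python3 d.py w14
```

```text
34.7 F [-0.1449  0.0266 -1.1181] [0.4713 0.8388 0.5691] X [488.9746 358.2045  50.582 ] M [ 0.0682 -0.0178 -0.0037] w 18.66151975050921 [-3.141  -0.0006  0.0735]
{'clock': 34.75, 'eef_pos': array([488.8614, 358.1365,  50.3942]), 'eef_rot': array([-3.1411, -0.0005,  0.0735]), 'force': array([ 0.2771, -0.0657, -1.6439]), 'grip_width': 18.94362654268315, 'joint_vel': array([-0.0003,  0.0017, -0.0009, -0.002 ,  0.0001,  0.0006])}
```

View pics/w14.png

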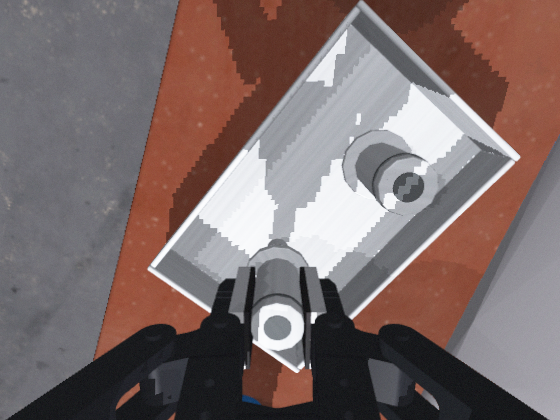

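Call:
{"fn": "step_arm", "kwargs": {"increments": [[[0,0,-0.0005,0],[0,0,-0.001,0],[0,0,-0.0015,0],[0,0,-0.002,0],[0,0,-0.0023,0],[0,0,-0.0023,0],[0,0,-0.0023,0],[0,0,-0.0023,0]]]}}

```text
clock: 35.55
eef_pos: [488.8, 357.9, 47.7]
eef_rot: [-3.142, -0.0, 0.073]
force: [0.1, 0.2, -1.4]
grip_width: 18.8
```

```bash
python3 s.py
```

```text
35.75 F [ 0.3494  0.0278 -1.09  ] [0.3213 0.2505 0.3563] X [488.7749 357.9336  47.752 ] M [0.0224 0.0068 0.002 ] w 18.83436771193053 [ 3.1416 -0.      0.0734]
```

Call:
{"fn": "step_arm", "kwargs": {"increments": [[[0,0,-0.0004,0],[0,0,-0.0008,0],[0,0,-0.0012,0],[0,0,-0.0016,0],[0,0,-0.0016,0],[0,0,-0.0016,0],[0,0,-0.0016,0],[0,0,-0.0016,0]]]}}

```text
clock: 36.55
eef_pos: [488.8, 357.9, 46.1]
eef_rot: [-3.142, -0.0, 0.073]
force: [0.3, 0.6, -1.3]
grip_width: 19.1
```

```bash
python3 s.py
```

```text
36.75 F [ 0.0519  0.0989 -0.8633] [0.1544 0.2385 0.4623] X [488.755  357.9238  46.1368] M [ 0.0236  0.0247 -0.0093] w 18.67312504268479 [3.1416 0.     0.0733]
```

Call:
{"fn": "step_arm", "kwargs": {"increments": [[[0,0,-0.0003,0],[0,0,-0.0006,0],[0,0,-0.0009,0],[0,0,-0.0012,0],[0,0,-0.0012,0],[0,0,-0.0012,0],[0,0,-0.0012,0],[0,0,-0.0012,0]]]}}

```text
clock: 37.55
eef_pos: [489.0, 358.0, 45.9]
eef_rot: [-3.141, -0.001, 0.074]
force: [-0.5, 0.0, 5.5]
grip_width: 18.9
```

```bash
python3 s.py
```

```text
37.75 F [-1.4573 -1.1684  5.2377] [0.2576 0.4346 0.3239] X [488.9933 358.0279  45.8988] M [-0.3886  0.3981 -0.0484] w 18.714423673080752 [-3.1413 -0.0008  0.0737]
```

Contact with the tray floor at 45.9. Ease off, then open.

Call:
{"fn": "step_arm", "kwargs": {"increments": [[[0,0,0.0003,0],[0,0,0.0005,0],[0,0,0.0005,0],[0,0,0.0005,0],[0,0,0.0005,0],[0,0,0.0005,0],[0,0,0.0005,0],[0,0,0.0005,0]]], "force": 20}}

```text
clock: 38.55
eef_pos: [488.9, 358.0, 45.9]
eef_rot: [-3.141, -0.0, 0.074]
force: [-1.1, -1.9, 6.1]
grip_width: 18.6
```

Call:
{"fn": "step_arm", "kwargs": {"increments": [[[0,0,0,0],[0,0,0,0],[0,0,0,0],[0,0,0,0],[0,0,0,0],[0,0,0,0],[0,0,0,0],[0,0,0,0]]], "fingers": 0.0}}

```text
clock: 39.35
eef_pos: [488.7, 357.9, 45.4]
eef_rot: [-3.142, -0.0, 0.073]
force: [0.5, -0.2, -0.0]
grip_width: 42.5
```

```bash
python3 d.py w15
```

```text
{'clock': 39.4, 'eef_pos': array([488.7705, 357.9274,  45.4543]), 'eef_rot': array([-3.1415, -0.0001,  0.0733]), 'force': array([ 0.4696, -0.4911, -0.1814]), 'grip_width': 43.153137757085545, 'joint_vel': array([-0.0017, -0.0014, -0.0009,  0.0003,  0.0007, -0.0004])}
```

View pics/w15.png

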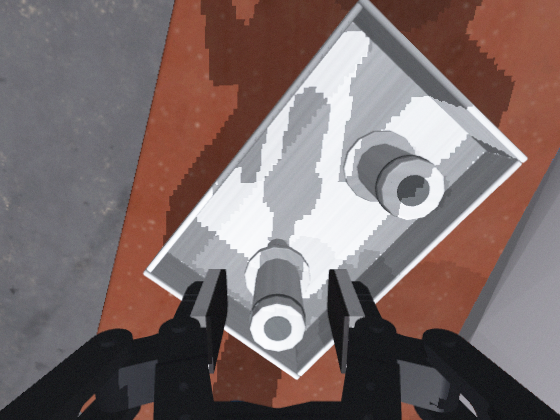

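Call:
{"fn": "step_arm", "kwargs": {"increments": [[[0,0,0.005,0],[0,0,0.02,0],[0,0,0.045,0],[0,0,0.09,0],[0,0,0.135,0],[0,0,0.18,0],[0,0,0.215,0],[0,0,0.215,0]]]}}

```text
clock: 40.2
eef_pos: [490.9, 359.6, 267.9]
eef_rot: [-3.133, -0.011, 0.074]
force: [0.2, 0.6, 1.1]
grip_width: 42.7
```

```bash
python3 d.py w16
```

```text
{'clock': 40.25, 'eef_pos': array([489.5565, 358.7715, 264.2488]), 'eef_rot': array([-3.1364, -0.0053,  0.0734]), 'force': array([-0.3818, -0.6005, -0.1309]), 'grip_width': 42.650200809613104, 'joint_vel': array([ 0.0005,  0.0476, -0.0807, -0.0286,  0.011 ,  0.0001])}
```

View pics/w16.png

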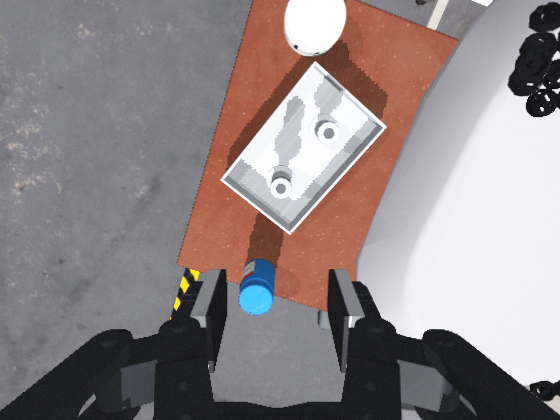

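Call:
{"fn": "step_arm", "kwargs": {"increments": [[[0.007,-0.045,0,0],[0.014,-0.09,0,0],[0.021,-0.135,0,0],[0.028,-0.18,0,0],[0.035,-0.225,0,0],[0.042,-0.27,0,0],[0.049,-0.315,0,0],[0.056,-0.36,0,0]]]}}

```text
clock: 41.05
eef_pos: [543.9, -4.0, 259.2]
eef_rot: [3.142, 0.002, 0.073]
force: [0.1, -0.2, 0.6]
grip_width: 42.3
```

Call:
{"fn": "step_arm", "kwargs": {"increments": [[[0.007,-0.045,0,0],[0.014,-0.09,0,0],[0.021,-0.135,0,0],[0.03,-0.175,0,0],[0.036,-0.205,-0.02,0],[0.039,-0.2195,-0.06,0],[0.039,-0.2195,-0.1,0],[0.039,-0.2195,-0.1,0]]]}}

```text
clock: 41.85
eef_pos: [578.6, -221.1, 152.6]
eef_rot: [-3.136, 0.015, 0.071]
force: [-0.7, -1.0, -0.4]
grip_width: 42.6
```

```bash
python3 d.py w17
```

```text
{'clock': 41.9, 'eef_pos': array([ 581.296 , -221.4989,  156.7956]), 'eef_rot': array([-3.1398,  0.0088,  0.0727]), 'force': array([0.0502, 1.2233, 0.9243]), 'grip_width': 42.95611120783205, 'joint_vel': array([ 0.0154, -0.062 ,  0.0954,  0.0399, -0.0056,  0.0014])}
```

View pics/w17.png

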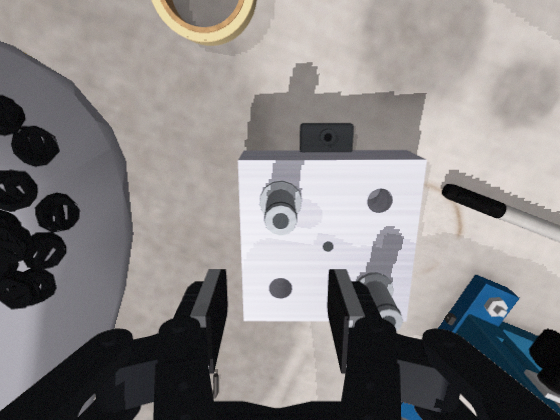

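Both drawn spigots stand in the tray (heads near (281,187) and (328,132)). Now check head 3. Commanded z is 160.4, so I descend to about 54.

Call:
{"fn": "step_arm", "kwargs": {"increments": [[[0,0,-0.02,0],[0,0,-0.045,0],[0,0,-0.07,0],[0,0,-0.09,0],[0,0,-0.1,0],[0,0,-0.1064,0],[0,0,-0.1064,0],[0,0,-0.1064,0]]]}}

```text
clock: 42.7
eef_pos: [584.8, -221.7, 55.4]
eef_rot: [3.141, -0.002, 0.074]
force: [-0.3, 0.8, 0.3]
grip_width: 43.3
```

Call:
{"fn": "step_arm", "kwargs": {"increments": [[[0,0,0,0],[0,0,0,0],[0,0,0,0],[0,0,0.0005,0],[0,0,0.001,0],[0,0,0.001,0],[0,0,0.001,0],[0,0,0.001,0]]], "fingers": -1, "force": 22}}

```text
clock: 43.5
eef_pos: [584.1, -221.6, 55.2]
eef_rot: [3.141, -0.001, 0.073]
force: [1.2, -0.7, 0.2]
grip_width: 19.3
```

```bash
python3 s.py
```

```text
43.7 F [ 1.4234 -0.5129  1.547 ] [0.7023 0.3331 0.5206] X [ 584.0772 -221.6569   55.1678] M [-0.192  -0.3837 -0.0173] w 19.263719565020686 [ 3.1413 -0.0007  0.0735]
```

Call:
{"fn": "step_arm", "kwargs": {"increments": [[[0,0.0003,0,0],[0,0.0006,0,0],[0,0.0009,0,0],[0,0.0012,0,0],[0,0.0015,0,0],[0,0.0015,0,0],[0,0.0015,0,0],[0,0.0015,0,0]]]}}

```text
clock: 44.5
eef_pos: [583.9, -221.2, 55.2]
eef_rot: [3.14, -0.0, 0.073]
force: [0.3, -6.2, 1.4]
grip_width: 19.5
```

```bash
python3 s.py
```

```text
44.7 F [ 0.9009 -5.927   1.8686] [0.1759 0.2887 0.2682] X [ 583.9069 -221.1355   55.2154] M [-1.8375 -0.4209  0.0152] w 18.847139140689094 [ 3.1403 -0.0003  0.0734]
```

Call:
{"fn": "step_arm", "kwargs": {"increments": [[[0,-0.0006,0,0],[0,-0.0012,0,0],[0,-0.0018,0,0],[0,-0.0024,0,0],[0,-0.003,0,0],[0,-0.003,0,0],[0,-0.003,0,0],[0,-0.003,0,0]]]}}

```text
clock: 45.5
eef_pos: [583.7, -222.5, 55.1]
eef_rot: [-3.141, 0.0, 0.074]
force: [0.6, 4.8, 5.5]
grip_width: 19.1
```

```bash
python3 s.py
```

```text
45.7 F [1.1343 4.2414 4.8144] [0.6702 0.4325 0.2557] X [ 583.7244 -222.5304   55.1384] M [ 1.3228 -0.2782  0.001 ] w 19.2551917760632 [-3.1411  0.      0.0735]
```

Call:
{"fn": "step_arm", "kwargs": {"increments": [[[0,0.0006,0,0],[0,0.0012,0,0],[0,0.0012,-0.0005,0],[0,0.0012,-0.0005,0],[0,0.0012,-0.0005,0],[0,0.0012,-0.0005,0],[0,0.0012,-0.0005,0],[0,0.0012,-0.0005,0]]]}}

```text
clock: 46.5
eef_pos: [583.7, -222.4, 55.1]
eef_rot: [3.141, -0.0, 0.073]
force: [0.4, 0.0, 6.4]
grip_width: 19.3
```

Call:
{"fn": "step_arm", "kwargs": {"increments": [[[0,0,0,0],[0,0,0,0],[0,0,0,0],[0,0,0,0],[0,0,0,0],[0,0,0,0],[0,0,0.002,0],[0,0,0.005,0]]], "fingers": 0.0}}

```text
clock: 47.3
eef_pos: [583.6, -221.9, 59.5]
eef_rot: [-3.142, 0.0, 0.073]
force: [0.2, 0.5, 0.3]
grip_width: 42.2
```

Call:
{"fn": "step_arm", "kwargs": {"increments": [[[0,0,0.015,0],[0,0,0.04,0],[0,0,0.08,0],[-0.01,0,0.12,0],[-0.03,-0.015,0.15,0],[-0.04,-0.035,0.17,0],[-0.04,-0.035,0.17,0],[-0.04,-0.035,0.17,0]]]}}

```text
clock: 48.1
eef_pos: [543.5, -256.9, 229.8]
eef_rot: [-3.141, -0.001, 0.072]
force: [-0.1, 0.4, -0.7]
grip_width: 42.6
```

```bash
python3 d.py w18; python3 - <<'E'
from h import *
import pickle
for n in ['scene','top']:
    f=robot.grab_frame(n); pickle.dump(f,open(n+'9.pkl','wb')); save(f,n+'9')
s=robot.read_state(); print(s['clock'],s['eef_pos'])
E
python3 g.py top9 130 130 430 290 2.6
```

```text
{'clock': 48.15, 'eef_pos': array([ 543.341 , -256.4484,  228.7494]), 'eef_rot': array([-3.1406,  0.0009,  0.0729]), 'force': array([ 0.392 , -0.1655, -1.0639]), 'grip_width': 42.85400592023806, 'joint_vel': array([ 0.0111,  0.0194, -0.0104,  0.0013,  0.0012,  0.0037])}
48.25 [ 543.4261 -256.1592  227.9424]
```

View pics/w18.png

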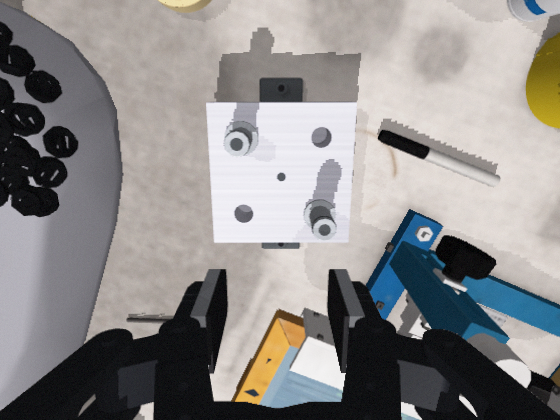

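View pics/top9_z.png

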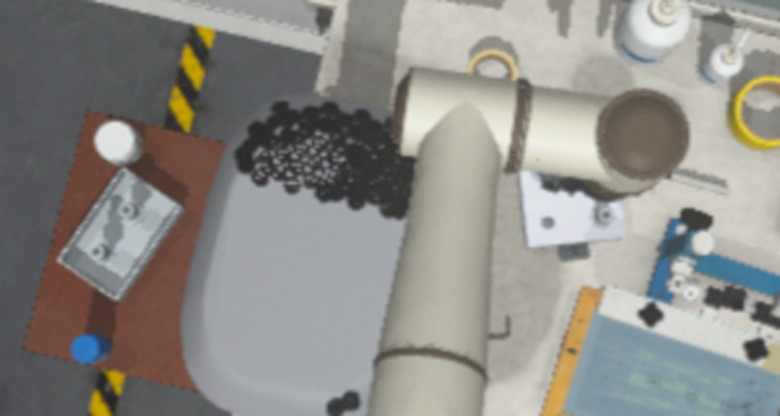

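View pics/scene9.png

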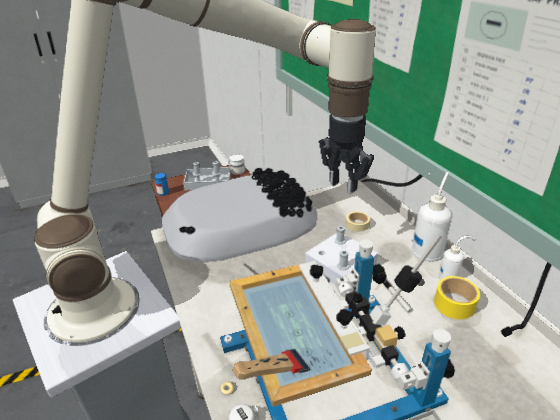

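```bash
python3 - <<'E'
from h import *
import pickle
L=lambda n:pickle.load(open(n+'.pkl','rb'))
a,b,c=L('w18'),L('w17'),L('w16'); t=L('top9'); s=L('scene9')
print('h3',tri(a,(238,143.5),b,(280.5,221)),'h2',tri(a,(324.5,230),L('w9'),(281,222.5)))
T=lambda u,v:(u/2.6+130-.5,v/2.6+130-.5)
for w,p in [((328.5,132.5),(129,210)),((281,188),(102,251))]:
    P,e=tri(c,w,t,T(*p)); Q=onz(c,*w,75); d=Q[:2]-np.array([515.2,338.4]); th=np.radians(-35.6)
    print(P,e,Q,'in tray',d@[np.cos(th),np.sin(th)],d@[-np.sin(th),np.cos(th)])
robot.close_job()
E
```

```text
h3 (array([ 582.8101, -222.22  ,   81.4681]), np.float64(1.341302885233941)) h2 (array([ 520.0166, -296.4897,   88.8018]), np.float64(0.7490176712668031))
[542.3534 318.1957  65.3014] 2.549060782105865 [541.9578 320.0825  75.    ] in tray 32.41977527098223 0.6823609551652724
[488.7971 355.3184  66.1085] 6.84994675170348 [488.5749 358.084   75.    ] in tray -33.1074198781565 0.5059484172715862
the job is handed in; nothing more can be done
```

I rocked all four spigots, moved the two worn ones (1 and 4) into the tray, left spigots 2 and 3 seated, and handed the job in at about 48 s. No verdict is reported back.

| Spigot | Rocking result | Verdict | Where it is now |
|---|---|---|---|
| 1 | moved about 4.8 mm at a steady 5 N, which is friction from the hand pressing down | worn | standing in the tray |
| 2 | stopped hard both ways within about 1.5–2 mm (6–8 N) | tight | seated in the block |
| 3 | stopped both ways within about 1.4 mm (4–6 N) | tight | seated in the block |
| 4 | moved 3 mm with no side force | worn | standing in the tray |

**Tray:** I set both worn spigots down under force feedback (about 5–6 N at contact). They stand upright at about x = +32 and −33 mm and y = +0.7 and +0.5 mm from the tray centre. In the last overhead picture both were still standing and the hand was clear of everything.

**Checks that were weak or disagreed:**
- **Head heights of 2 and 3:** the final two-view heights came out at 89 and 81 mm, against 83–84 mm measured at the start. One view in each pair was taken while the arm was still settling, so I put this down to measurement noise. The pictures show both spigots upright on their flanges.
- **Head heights in the tray:** the two-view heights were 65 and 66 mm, with rays missing each other by up to 7 mm, against an expected 75 mm. I relied on the floor contact and the pictures instead.
- **Bystanders:** none looked moved in the last pictures, but I did not measure their positions again, and the arm partly hid the tape and the marker in the overhead view.

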